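Loosen a knurled clamp nut and swing the clamp arm off a dental cast

ROBOT

A 6-joint arm with a two-finger parallel gripper is mounted at the origin on the work surface. World frame = base frame: x ahead of the robot, y to its left, z up, the work surface at z = 0. Lengths are in mm, angles in rad, forces in N, time in s.
With the tool pointing down it reaches from about 350 to 975 mm from the base axis. Payload 7.1 kg.
Tool frame: the origin (TCP) lies between the finger pads; the fingertips stand 17 mm ahead of it and the grasp point (between the pads) lies 2 mm behind it (tip_reach is the y of the fingertips in the tool frame, in mm); y points along the fingers, x is the direction in which the jaws open and shut, and the axes are right-handed (so a half turn about y gives the same grasp; the last joint's range is limited). The gripper opens to 88 mm and grips with 3 to 60 N. Pads are 20 mm wide; open, the fingers measure 115 mm over their backs; the gripper's body (75 mm by 178 mm) begins 61 mm behind the grasp point.
Start: joints at [-1.189, 0.423, 1.63, -0, 1.089, -0.019], TCP at [243.862, -575.444, 239.675] pointing down, gripper open.
Joint ranges: [-3, 3], [-0.9, 2.11], [0.09, 2.58], [-1.31, 4.45], [0.11, 2.69], [-2.54, 2.54]. Speed limits (rad/s): [2.39, 2.39, 3.01, 3.14, 3.14, 3.14].

INTERFACE

Orientations are given as a rotation vector (axis times angle).
In Python, from workcell import get_obs, get_image, camera_model, close_job, silhouettes, tip_of, tip_reach gives the robot as it stands. The module is installed in compiled form; this text tells all that it offers.
- The arm moves only by the tool arm_command, never from a script. Its argument "targets" is a list of rows, each a list of 4 numbers: the shift along the tool's x, y, z in mm, then the turn about the tool's y in rad. A call has 1 to 20 rows; each row shifts and turns the commanded pose from where the row before left it, along the tool's axes as they then stand; what a row does not reach is not made up. A row lasts 1/12 s, in which the tool goes at most 41.7 mm and 7.16 degrees, less where a joint would pass 70% of its speed; a pose out of reach is approached as far as the arm can. A call is refused whole if a number of a shift passes 41.7 or a number of a turn 0.125, either way. A call with a gripper value outside its range is refused whole. "gripper" is the opening in per cent of the stroke, from 0 (shut) to 100 (fully open), set as the call begins (left out, the last holds). The fingers move at their own pace and stop on an object; the grip force is fixed at half the most. Time passes only in rows, so rows that do not move let the fingers close. It gives the time, the measured TCP pose, the force and the opening at its end, in the units of the state.
- get_obs(): the state, without advancing time (a new reading comes with each control period).
- get_image(name): name is "side" or "top"; returns the picture (400x640x3 uint8, blue, green, red); there is no depth.
- camera_model(name): a dict with "mtx" (3x3 intrinsics, pixels), "position" and "orientation" of the camera in the world. Camera axes: x right, y up, looking along -z (the intrinsics and any distortion apply to the point x, -y, -z); pixel columns grow to the right and rows downward; lengths in mm; the calibration is good to about 2 mm. A picture is of the moment at which its call begins. camera_model takes no time and is no camera call.
- close_job(): hands the job in, once; it reports no verdict.
Trained networks look in the newest picture that a camera, given by its name, has taken for a name from the list of things; names that differ only in an ending like _2 or _b are one class to them, and where a whole thing is asked for, a point or a joint stands for the part that bears it (a point fixed in the world has none). Each returns a list of dicts, best first, with "conf" (0 to 1); they miss things now and then, are a little off and sometimes report something else, mostly with a low value. They report only what shows in the picture. A call takes as long as a camera call. They do not tell look-alikes from the thing itself.
- silhouettes(camera, thing): "pixels" (400x640 bool, what is visible of it) and "at" ([column, row] in pixels, amid what is visible of it).
- tip_of(camera, thing): "at" ([column, row] in pixels: a listed point, or the origin of a listed thing).
The state is a dict: "t": time; "qpos": joint angles; "qvel": joint speeds; "joint_torque": joint torques, N m; "ee_pos": TCP position; "orientation": TCP orientation; "ft_force": force on the tool from outside, world axes, zero at the start; "moment": the same for the moment, N m; "width": finger opening in mm.
Only numpy, scipy, OpenCV 4.12 (cv2) and the standard library are available. Lean on these libraries where they do the work, as an engineer would, in place of code of your own. Each camera call takes 0.05 s, during which the arm holds its last target. There are 200 camera calls.

TASK

Free the yellow dental cast from its clamp, but leave the cast lying in place: roll a fingertip across the knurled rim of the black nut, anticlockwise seen from above, until the nut has been loosened two full turns (give or take a quarter turn), then push the red knob of the blue clamp arm with a fingertip to swing the arm well clear of the cast. Touch and push only: do not pinch or lift anything, and leave everything else on the bench where it is.

Things in the scene. Friction and masses are not known exactly. Their poses are not given: they have to be found in the camera images.
- fixture: White clamping fixture fixed to the bench: base plate 150 (its x) by 220 (its y) by 12 mm thick. Origin at the centre of its underside on the bench; z up. On its y axis stand, from +y to -y: the arm's pivot post (y = +80 mm), the threaded steel stud with the nut (y = +30 mm; stud 10 mm thick, its top 88 mm above the bench), the cast (about y = -30 mm) and the red knob (y = -65 mm while the arm is closed).
- nut_center (a point): Centre of the knurled black nut on the stud, on its upright axis and half-way up the rim; 67 mm above the bench when tight, it climbs 3 mm per turn. Rim 52 mm across the 20 upright ridges (ridges 4 mm thick, standing 2.5 mm proud), 22 mm high. Does not turn with the nut. Below the rim, the blue arm's top lies 52 mm above the bench (15 mm below this point at the start); nothing else within 80 mm of the axis is higher than that.
- nut_top (a point): Centre of the nut's flat top, 11 mm above nut_center; a white line on the top runs from near here to the rim and turns with the nut: it points along the fixture's -x when the nut is tight (joint 0), and again after every full turn.
- clamp_nut (a joint): Angle of the nut, rad: 0 tight (always so at the start), growing as it is loosened, anticlockwise seen from above; 12.57 = two full turns; stop at 20. Stays where it is left; needs about 0.05 N m (2 N at the rim). A finger pressed lightly (3 to 20 N) against the rim and moved along it turns it with little slip.
- clamp_arm (a joint): Angle of the blue arm about its upright pivot, rad: 0 closed over the cast (as at the start), growing anticlockwise seen from above, when the knob moves to the fixture's +x side; stop at 1.5. From about 0.6 the arm no longer covers the cast. Stays where it is left; pushing it takes about 2 N at the knob. The nut's shoulder sits in the arm's notch and locks the arm until the nut has been loosened about 1.5 turns.
- clamp_pivot (a point): The arm's pivot axis, at the arm's top face, 52 mm above the bench.
- clamp_knob (a point): Centre of the upright red knob near the arm's free end, 145 mm from the pivot; knob 18 mm in diameter, 36 mm tall, from 52 to 88 mm above the bench, this point 70 mm above it. The arm is 28 mm wide there and 10 mm thick (42 to 52 mm above the bench).
- cast_center (a point): Centre (half-way up) of the yellow gypsum cast of a row of teeth, 64 by 56 mm and 28 mm high, lying loose on the base plate under the arm, its top 40 mm above the bench. Must stay there.
- spare_cast_center (a point): Centre of a loose blue-grey cast like the first, on the bench. Bystander.
- wax_jar: Glass jar with a blue lid, 52 mm wide, 55 mm high, origin under it. Bystander.
- red_bottle: White bottle with a red cap, 36 mm wide, 95 mm high, origin under it. Bystander.
- mixing_cup: Green bowl, 60 mm wide, 40 mm high, origin under it. Bystander.
- handpiece: Blue and steel handpiece lying along its x, about 135 mm long, 20 mm high, origin under it. Bystander.
- spatula: Spatula 160 mm long lying along its x, origin under it. Bystander.
- bite_block: Blue block 22 by 30 by 14 mm lying on the base plate's corner near the pivot (fixture x about -52 mm, y about +88 mm), origin under it. Bystander.
Mind the look-alikes: they are no part of the job. Leave any orange or purple look-alike of the part that bears cast_center alone.

How it is judged (in metres and radians):
On the way, in this order (a step that is already met when the one before it is completed fails the run):
1. the nut has been loosened two full turns (within a quarter turn), the arm still closed (value of joint clamp_nut between 10.99 and 14.15 rad and value of joint clamp_arm below 0.2 rad), for 0.2 s.
2. the arm has been swung clear of the cast (value of joint clamp_arm above 0.6 rad), for 0.2 s.
At the end, for the whole second after the job is handed in: The nut stands between 1.75 and 2.25 turns from tight, the arm at least 0.6 rad (35 degrees) open, both at rest; the cast lies upright within 12 mm of where it was (value of joint clamp_nut between 10.99 and 14.15 rad and value of joint clamp_arm above 0.6 rad and velocity of joint clamp_nut between -0.05 and 0.05 rad/s and velocity of joint clamp_arm between -0.05 and 0.05 rad/s and distance of cast_center from where it was at the start of the episode below 0.012 m and angle between cast_center's own z axis and vertical below 0.1 rad); the robot touches nothing.
It fails at once if the arm was forced open before the nut was loosened (value of joint clamp_arm above 0.25 rad and value of joint clamp_nut below 9 rad).
It fails at once if the cast was lifted or pushed away (12 mm) (distance of cast_center from where it was at the start of the episode above 0.012 m).
It fails at once if the nut was taken between the fingers (horizontal distance between the grasp point and nut_top below 0.012 m and z of the grasp point in the frame of nut_top below 0.014 m).
It fails at once if the arm's knob was taken between the fingers (horizontal distance between the grasp point and clamp_knob below 0.01 m and z of the grasp point in the frame of clamp_knob below 0.03 m).
It fails at once if a bystander was moved (20 mm) or lifted (distance of any of spare_cast_center, wax_jar, red_bottle, mixing_cup, handpiece, spatula, bite_block from where it was at the start of the episode above 0.02 m).
It also fails if it takes over 67 s, if anything falls off the work surface, if the arm or the gripper's body presses on something with over 40 N, if the wrist force passes 120 N, or if a joint passes its speed limit or range.

## Working session

There is one attempt and no reset: what is moved stays moved. The work goes in short steps, Python scripts to look and compute and a tool call to move; the robot and the scene stay as the last step left them, time stands still between calls to the robot, and variables do not carry over. Pictures are saved under pics/ and viewed, about 8 in all and at most 12, crops included, and the job is handed in when it is done.

Besides the shell and the picture viewer there is one more tool, called after "Request:" by a JSON object that holds its "method" and its "body". arm_command: Moves the arm, as the interface text tells. Its arguments: {"type":"object","properties":{"targets":{"type":"array","items":{"type":"array","items":{"type":"number"}}},"gripper":{"type":"number"}},"required":["targets"]}

```bash
mkdir -p pics; cat > h.py <<'E'
import numpy as np, cv2
from workcell import *
from scipy.spatial.transform import Rotation as R
def rot(o):
    o=np.array(o,float)
    return o if o.shape==(3,3) else R.from_rotvec(o).as_matrix()
def ray(cam,px):
    m=camera_model(cam); d=np.linalg.inv(np.array(m["mtx"]))@[px[0],px[1],1.]
    return np.array(m["position"],float), rot(m["orientation"])@np.array([d[0],-d[1],-d[2]])
def at_z(cam,px,z):
    p,d=ray(cam,px); return p+d*(z-p[2])/d[2]
def proj(cam,X):
    m=camera_model(cam); v=rot(m["orientation"]).T@(np.array(X,float)-m["position"])
    u=np.array(m["mtx"])@[v[0],-v[1],-v[2]]; return u[:2]/u[2]
E
python3 - <<'E'
from h import *
o=get_obs(); print(o["ee_pos"],o["orientation"],o["t"],o["width"],o["ft_force"])
print(rot(o["orientation"]).round(3))
for c in("top","side"):
    print(c,camera_model(c)); cv2.imwrite(f"pics/{c}0.png",get_image(c))
    for n,z in(("fixture",0),("nut_center",67),("nut_top",78),("clamp_pivot",52),("clamp_knob",70),("cast_center",26),("spare_cast_center",14),("bite_block",12),("red_bottle",0),("wax_jar",0),("mixing_cup",0),("handpiece",0),("spatula",0)):
        print(n,[(np.round(d["at"],1).tolist(),round(d["conf"],2),at_z(c,d["at"],z).round(0).tolist()) for d in tip_of(c,n)[:3]])
print(get_obs()["t"])
E
```

```text
[ 243.68624733 -574.96383189  238.90625224] [-1.37166366  0.91002715 -0.90799472] 0.0 87.89743848854451 [-0.54469212  0.84433777  0.17755208]
[[ 0.39  -0.001  0.921]
 [-0.921  0.001  0.39 ]
 [-0.002 -1.     0.   ]]
top {'mtx': array([[451.25523818,   0.        , 316.15531733],
       [  0.        , 451.25523818, 195.73088963],
       [  0.        ,   0.        ,   1.        ]]), 'position': array([ 412.35777502,   -2.58724533, 1467.41576397]), 'orientation': array([ 0.05381433, -0.04097491, -1.58176395])}
fixture [([300.8, 181.3], 0.96, [549.0, 58.0, 0.0])]
nut_center [([292.3, 181.3], 0.49, [543.0, 82.0, 67.0]), ([325.2, 183.5], 0.21, [535.0, -20.0, 67.0])]
nut_top [([292.0, 177.0], 0.69, [555.0, 82.0, 78.0]), ([298.8, 182.3], 0.28, [538.0, 61.0, 78.0])]
clamp_pivot [([281.3, 176.2], 0.82, [561.0, 118.0, 52.0])]
clamp_knob [([322.9, 184.9], 0.79, [530.0, -13.0, 70.0])]
cast_center [([366.7, 192.4], 0.74, [508.0, -153.0, 26.0]), ([292.7, 245.9], 0.57, [340.0, 85.0, 26.0]), ([313.5, 188.3], 0.46, [523.0, 17.0, 26.0])]
spare_cast_center [([437.4, 187.9], 0.72, [521.0, -382.0, 14.0])]
b
[... 995 characters left out ...]
4, 231.4], 0.58, [552.0, 135.0, 52.0])]
clamp_knob [([311.9, 200.1], 0.79, [527.0, -29.0, 70.0])]
cast_center [([353.9, 259.5], 0.88, [332.0, 101.0, 26.0]), ([340.9, 198.7], 0.5, [497.0, -147.0, 26.0])]
spare_cast_center [([366.2, 172.0], 0.81, [517.0, -369.0, 14.0])]
bite_block [([277.1, 251.6], 0.54, [521.0, 154.0, 12.0])]
red_bottle [([313.8, 175.7], 0.77, [667.0, -279.0, 0.0])]
wax_jar [([201.2, 303.6], 0.69, [565.0, 388.0, 0.0]), ([272.1, 230.3], 0.21, [598.0, 65.0, 0.0])]
mixing_cup [([179.3, 270.3], 0.59, [691.0, 325.0, 0.0])]
handpiece [([422.3, 183.3], 0.62, [337.0, -415.0, 0.0]), ([277.3, 249.8], 0.47, [535.0, 133.0, 0.0])]
spatula [([269.2, 357.8], 0.92, [348.0, 438.0, -0.0])]
1.4
```

```bash
python3 - <<'E'
from h import *
from scipy.optimize import least_squares
L={"nut_center":(0,30,67),"nut_top":(0,30,78),"clamp_pivot":(0,80,52),"clamp_knob":(0,-65,70),"fixture":(0,0,0)}
ob=[("top","nut_center",(292.3,181.3)),("top","nut_top",(292,177)),("top","clamp_pivot",(281.3,176.2)),("top","clamp_knob",(322.9,184.9)),("top","fixture",(300.8,181.3)),
("side","nut_center",(286.6,217.2)),("side","nut_top",(280.2,213)),("side","clamp_pivot",(270.4,231.4)),("side","clamp_knob",(311.9,200.1)),("side","fixture",(291.5,231.2))]
def W(p,l):
    c,s=np.cos(p[2]),np.sin(p[2]); return [p[0]+c*l[0]-s*l[1],p[1]+s*l[0]+c*l[1],l[2]]
f=lambda p:np.concatenate([proj(c,W(p,L[n]))-q for c,n,q in ob])
r=least_squares(f,[545,50,-.2],loss="soft_l1"); print(r.x,r.fun.reshape(-1,2).round(1).tolist())
for n in L: print(n,np.round(W(r.x,L[n]),1))
out=[]
for c,x0,y0 in(("top",240,140),("side",225,165)):
    im=cv2.imread(f"pics/{c}0.png")[y0:y0+100,x0:x0+130]
    im=cv2.resize(im,None,fx=6,fy=6,interpolation=cv2.INTER_CUBIC)[:, :780]
    for n in L:
        u=(proj(c,W(r.x,L[n]))-[x0,y0]+.5)*6; cv2.circle(im,tuple(int(v) for v in u),3,(255,0,255),-1)
    cv2.imwrite(f"pics/{c}crop.png",im)
E
```

```text
[ 5.43362055e+02  5.05052876e+01 -2.00745884e-01] [[0.7, -2.1], [0.8, 1.9], [-3.6, 0.5], [0.1, -0.1], [2.5, 1.6], [-3.3, -0.4], [3.0, 0.2], [-0.8, -2.0], [-4.0, 2.2], [0.2, 2.3]]
nut_center [549.3  79.9  67. ]
nut_top [549.3  79.9  78. ]
clamp_pivot [559.3 128.9  52. ]
clamp_knob [530.4 -13.2  70. ]
fixture [543.4  50.5   0. ]
```

View pics/top0.png

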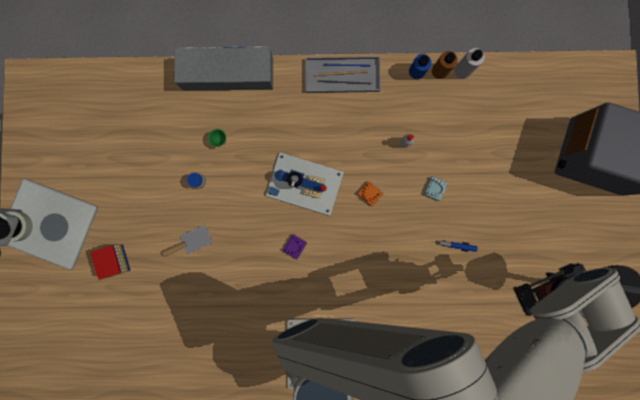

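View pics/topcrop.png

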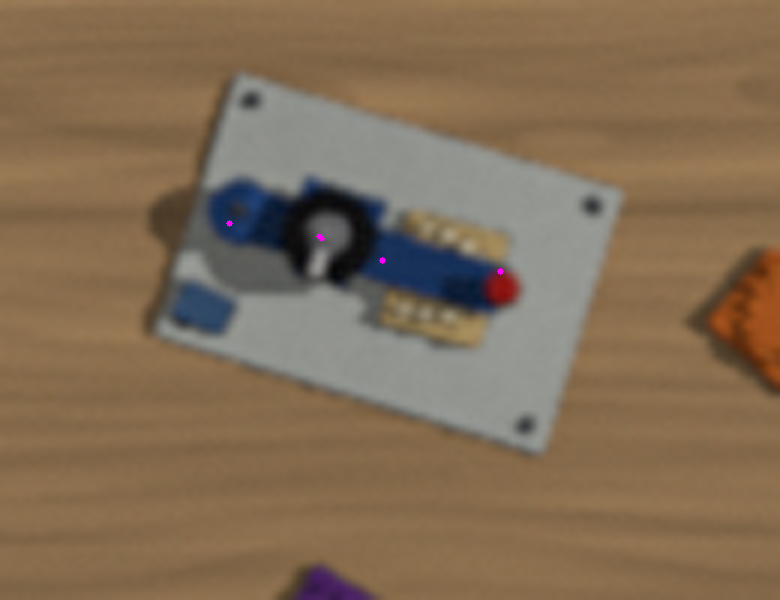

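View pics/sidecrop.png

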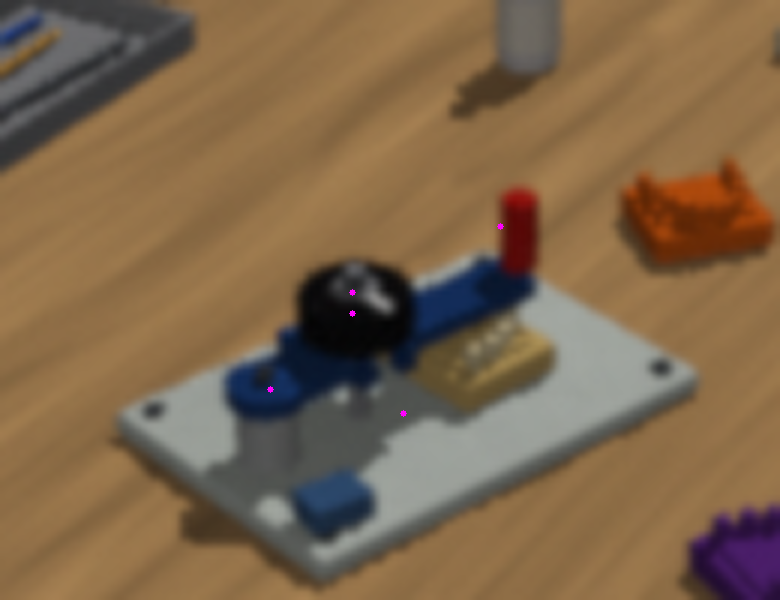

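```bash
python3 - <<'E'
from h import *
from scipy.optimize import least_squares
o={"top":(240,140),"side":(225,165)}
ob=[("top",(75,110,12),(237,72)),("top",(75,-110,12),(622,190)),("top",(-75,-110,12),(545,455)),("top",(-75,110,12),(155,333)),
("top",(0,30,78),(328,237)),("top",(0,-65,88),(503,287)),("top",(0,80,52),(238,211)),
("side",(0,30,67),(356,312)),("side",(0,-65,70),(519,232)),("side",(75,110,12),(120,422)),("side",(-75,-110,12),(695,374)),("side",(-75,110,0),(320,584))]
def W(p,l):
    c,s=np.cos(p[2]),np.sin(p[2]); return [p[0]+c*l[0]-s*l[1],p[1]+s*l[0]+c*l[1],l[2]]
f=lambda p:np.concatenate([proj(c,W(p,l))-(np.array(q)/6-.5+o[c]) for c,l,q in ob])
for sel in("top","side",""):
    k=np.repeat([sel in c for c,_,_ in ob],2)
    r=least_squares(lambda p:f(p)[k],[545,50,-.2]); print(sel,r.x.round(3),r.fun.reshape(-1,2).round(1).tolist())
p=r.x
print(np.round(W(p,(0,30,67)),1),np.round(W(p,(0,-65,70)),1),np.round(W(p,(0,80,52)),1), "t",get_obs()["t"])
E
```

```text
top [ 5.41086e+02  4.69590e+01 -3.09000e-01] [[-0.3, -0.1], [0.3, -0.0], [-0.4, 0.1], [-0.4, 0.4], [0.1, -0.4], [0.3, -0.0], [0.4, 0.1]]
side [ 5.4004e+02  4.9652e+01 -3.0500e-01] [[-0.1, 0.0], [-0.1, 0.2], [-1.4, -1.3], [1.0, -0.3], [0.6, 0.9]]
 [ 5.40948e+02  4.76800e+01 -3.08000e-01] [[-0.5, 0.0], [0.1, -0.0], [-0.5, 0.1], [-0.6, 0.5], [-0.2, -0.4], [0.1, -0.0], [0.1, 0.2], [0.0, -0.4], [-0.0, -0.1], [-1.2, -1.8], [1.1, -0.6], [0.6, 0.3]]
[550.   76.3  67. ] [521.2 -14.3  70. ] [565.2 123.9  52. ] t 1.4
```

Candidates: yellow cast under the blue arm on the white fixture, top px (313,188). Look-alikes are the orange cast (367,192), the purple cast (293,246) and the blue-grey spare (437,188). The crops confirm the nut at top px (294,179) and the red knob at (323,187). I fitted the fixture from the plate corners: nut axis at (550, 76), knob at (521, -14), yaw -0.308. Next I move over with the fingers shut.

Request:
{"method": "arm_command", "body": {"targets": [[-22.3,0,28.6,0],[-22.3,0,28.6,0],[-22.3,0,28.6,0],[-22.3,0,28.6,0],[-22.3,0,28.6,0],[-22.3,0,28.6,0],[-22.3,0,28.6,0],[-22.3,0,28.6,0],[-22.3,0,28.6,0],[-22.3,0,28.6,0],[-22.3,0,28.6,0],[-22.3,0,28.6,0],[-22.3,0,28.6,0],[-22.3,0,28.6,0],[-22.3,0,28.6,0],[-22.3,0,28.6,0],[-22.3,0,28.6,0],[-22.3,0,28.6,0],[-22.3,0,28.6,0],[-22.3,0,28.6,0]], "gripper": 0}}

```text
t: 3.07
ee_pos: [597.2, 60.2, 239.8]
orientation: [-1.373, 0.909, -0.909]
ft_force: [1.3, -0.6, -0.4]
width: 0.2
```

Request:
{"method": "arm_command", "body": {"targets": [[0,0,0,0.11],[0,0,0,0.11],[0,0,0,0.11],[0,0,0,0.11],[0,0,0,0.11],[0,0,0,0.11],[0,0,0,0.11],[0,0,0,0]]}}

```text
t: 3.73
ee_pos: [596.5, 58.4, 239.7]
orientation: [-1.009, 1.478, -1.478]
ft_force: [-0.7, -0.6, -0.7]
width: 0.5
```

```bash
cat >> h.py <<'E'
C=np.array([550.,76.3])
def st(C=C):
    o=get_obs(); M=rot(o["orientation"]); p=np.array(o["ee_pos"]); v=M.T@np.r_[C-p[:2],75-p[2]]
    print("t",o["t"],"tcp",p.round(1),"nut in tool",v.round(1),"zdir",np.degrees(np.arctan2(M[1,2],M[0,2])).round(1),
     "F tool",(M.T@o["ft_force"]).round(1),"j",np.round(o["qpos"],2),"w",round(o["width"],1),"ydir",M[:,1].round(3))
E
python3 -c "
from h import *;st()"
```

```text
t 3.7333 tcp [596.5  58.4 239.7] nut in tool [  0.3 164.7 -49.9] zdir -21.4 F tool [ 0.8  0.7 -0.4] j [ 0.08  0.39  1.69 -0.    1.07  2.02] w 0.5 ydir [-0. -0. -1.]
```

Request:
{"method": "arm_command", "body": {"targets": [[0,20,0,0],[0,20,0,0],[0,20,0,0],[0,20,0,0],[0,20,0,0],[0,20,0,0],[0,20,0,0],[0,12,0,0],[0,8,0,0],[0,4.5,0,0],[0,0,-4,0],[0,0,-4,0],[0,0,-2,0],[0,0,0,0]]}}

```text
t: 4.9
ee_pos: [587.1, 62.2, 76.1]
orientation: [-1.011, 1.475, -1.476]
ft_force: [-0.0, -0.7, 0.9]
width: 0.5
```

```bash
python3 - <<'E'
from h import *
st()
out=[]
for c,x0,y0 in(("top",240,140),("side",225,165)):
    im=get_image(c)[y0:y0+90,x0:x0+130]
    out.append(cv2.resize(im,None,fx=3,fy=3,interpolation=cv2.INTER_CUBIC))
cv2.imwrite("pics/c1.png",np.hstack(out))
E
```

```text
t 4.9 tcp [587.1  62.2  76.1] nut in tool [  0.3   1.1 -39.7] zdir -21.1 F tool [ 0.6 -0.9  0.2] j [0.09 0.6  1.8  0.   0.75 2.02] w 0.5 ydir [ 0.001  0.    -1.   ]
```

View pics/c1.png

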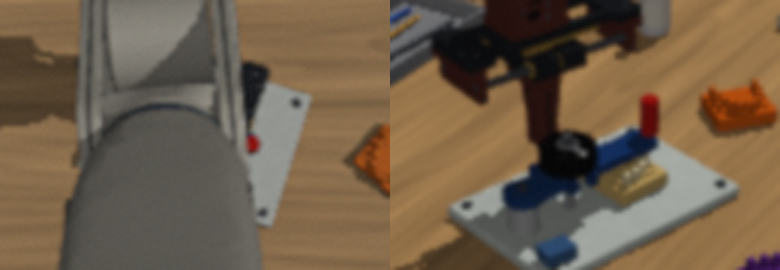

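The finger stands behind the nut in the side view, clear of the arm. The top view is hidden by the robot's own arm. Next I touch the rim.

Request:
{"method": "arm_command", "body": {"targets": [[0,0,-1,0],[0,0,-1,0],[0,0,-0.5,0],[0,0,0,0]]}}

```text
t: 5.33
ee_pos: [585.0, 62.9, 75.3]
orientation: [-1.011, 1.475, -1.476]
ft_force: [0.2, -0.9, -0.3]
width: 0.8
```

Request:
{"method": "arm_command", "body": {"targets": [[0,0,-0.5,0],[0,0,-0.5,0],[0,0,0,0]]}}

```text
t: 5.58
ee_pos: [584.7, 63.1, 75.4]
orientation: [-1.01, 1.474, -1.476]
ft_force: [2.7, -2.7, -0.0]
width: 0.5
```

```bash
python3 -c "
from h import *;st()"
```

```text
t 5.5833 tcp [584.7  63.1  75.4] nut in tool [  0.2   0.4 -37.1] zdir -21.2 F tool [1.6 0.  3.5] j [ 0.09  0.6   1.8  -0.    0.74  2.03] w 0.5 ydir [ 0.002 -0.    -1.   ]
```

Request:
{"method": "arm_command", "body": {"targets": [[0,0,-0.5,0],[0,0,-0.5,0],[-3.6,0,-0.2,-0.1],[-3.6,0,-0.2,-0.1],[-3.6,0,-0.2,-0.1],[-3.6,0,-0.2,-0.1],[-3.6,0,-0.2,-0.1],[-3.6,0,-0.2,-0.1]]}}

```text
t: 6.25
ee_pos: [586.3, 85.2, 75.8]
orientation: [-1.308, 1.031, -1.036]
ft_force: [5.9, -0.4, 0.4]
width: 0.6
```

```bash
python3 - <<'E'
from h import *
st()
im=get_image("side")[190:240,250:320]
cv2.imwrite("pics/c2.png",cv2.resize(im,None,fx=8,fy=8,interpolation=cv2.INTER_CUBIC))
E
```

```text
t 6.25 tcp [586.3  85.2  75.8] nut in tool [  0.2   0.6 -37.4] zdir 13.5 F tool [ 1.8 -0.4  5.6] j [0.12 0.6  1.79 0.   0.74 1.46] w 0.6 ydir [ 0.004  0.001 -1.   ]
```

View pics/c2.png

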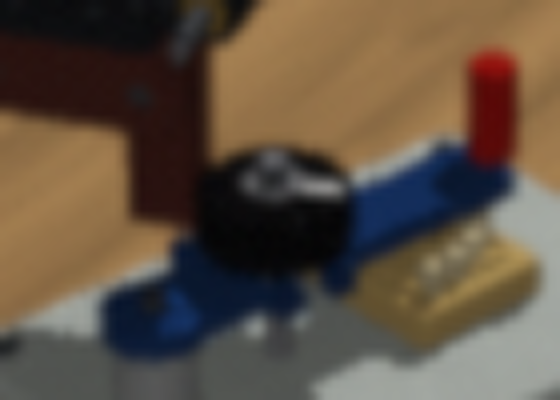

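The line now points right in the image, so the nut turns with the finger. The sweep continues.

Request:
{"method": "arm_command", "body": {"targets": [[-3.7,0,-0.2,-0.1],[-3.7,0,-0.2,-0.1],[-3.7,0,-0.2,-0.1],[-3.7,0,-0.2,-0.1],[-3.7,0,-0.2,-0.1],[-3.7,0,-0.2,-0.1],[-3.7,0,-0.2,-0.1],[-3.7,0,-0.2,-0.1]]}}

```text
t: 6.97
ee_pos: [568.7, 109.2, 76.0]
orientation: [-1.527, 0.417, -0.422]
ft_force: [3.5, 2.6, 2.2]
width: 0.7
```

```bash
cat >> h.py <<'E'
YAW=-0.308
def nut(guess,cam="side"):
    "bright-line azimuth -> joint angles modulo 2pi; guess sets the height"
    g=cv2.cvtColor(get_image(cam),cv2.COLOR_BGR2GRAY).astype(np.float32); z=78+3*guess/6.2832
    a=np.radians(np.arange(0,360,3)); rr=np.arange(12,22.1,1)
    P=np.array([[proj(cam,[C[0]+r*np.cos(t),C[1]+r*np.sin(t),z]) for r in rr] for t in a],np.float32)
    b=cv2.remap(g,P[...,0],P[...,1],cv2.INTER_LINEAR).mean(1)
    w=np.clip(b-np.percentile(b,60)-.4*(b.max()-np.percentile(b,60)),0,None); k=b.argmax()
    d=(a-a[k]+np.pi)%(2*np.pi)-np.pi; m=abs(d)<.6; az=a[k]+(w*d)[m].sum()/w[m].sum()
    print("line az",np.degrees(az).round(),"joint mod 2pi",round((az-YAW-np.pi)%(2*np.pi),2)); print(b[::3].astype(int).tolist())
E
python3 -c "
from h import *;st();nut(1.2)"
```

```text
t 6.9667 tcp [568.7 109.2  76. ] nut in tool [  0.7   0.9 -37.8] zdir 59.3 F tool [ 1.7 -2.2  4. ] j [0.17 0.59 1.82 0.   0.73 0.7 ] w 0.7 ydir [ 0.003  0.001 -1.   ]
line az 249.0 joint mod 2pi 1.52
[26, 25, 23, 21, 20, 19, 17, 16, 15, 14, 15, 17, 18, 18, 19, 21, 19, 18, 16, 15, 15, 15, 16, 23, 30, 55, 84, 113, 120, 97, 64, 40, 32, 30, 29, 28, 28, 29, 29, 28]
```

Request:
{"method": "arm_command", "body": {"targets": [[-3.7,0,-0.3,-0.1],[-3.7,0,-0.3,-0.1],[-3.7,0,-0.3,-0.1],[-3.7,0,-0.3,-0.1],[-3.7,0,-0.3,-0.1],[-3.7,0,-0.2,-0.1],[-3.7,0,-0.2,-0.1],[-3.7,0,-0.2,-0.1],[-3.7,0,-0.2,-0.1],[-3.7,0,-0.2,-0.1],[-3.7,0,-0.2,-0.1],[-3.7,0,-0.2,-0.1],[-3.7,0,-0.2,-0.1],[-3.7,0,-0.2,-0.1]]}}

```text
t: 8.18
ee_pos: [518.7, 99.7, 74.8]
orientation: [-1.463, -0.673, 0.676]
ft_force: [0.4, -0.2, -0.6]
width: 0.5
```

```bash
python3 -c "
from h import *;st();nut(2.8)"
```

```text
t 8.1833 tcp [518.7  99.7  74.8] nut in tool [  2.5  -0.2 -39. ] zdir 139.5 F tool [ 0.1  0.6 -0.4] j [ 0.17  0.54  1.93  0.    0.67 -0.7 ] w 0.5 ydir [-0.002 -0.    -1.   ]
line az 321.0 joint mod 2pi 2.77
[30, 27, 23, 20, 17, 15, 14, 14, 14, 14, 15, 17, 19, 17, 17, 19, 22, 23, 23, 22, 21, 20, 20, 20, 20, 20, 20, 21, 21, 23, 24, 24, 24, 29, 45, 57, 53, 46, 40, 34]
```

Request:
{"method": "arm_command", "body": {"targets": [[0,0,-0.8,-0.06],[0,0,-0.8,0],[0,0,0,0]]}}

```text
t: 8.48
ee_pos: [520.5, 98.8, 74.9]
orientation: [-1.449, -0.714, 0.716]
ft_force: [-1.7, 0.6, 0.9]
width: 0.5
```

```bash
python3 -c "
from h import *;st()"
```

```text
t 8.4833 tcp [520.5  98.8  74.9] nut in tool [  0.1  -0.1 -37.1] zdir 142.5 F tool [-0.6 -0.9  1.7] j [ 0.17  0.54  1.93  0.    0.67 -0.75] w 0.5 ydir [-0.002 -0.    -1.   ]
```

Request:
{"method": "arm_command", "body": {"targets": [[0,0,-0.6,0],[0,0,-0.5,0],[-3.6,0,-0.2,-0.1],[-3.6,0,-0.2,-0.1],[-3.6,0,-0.2,-0.1],[-3.6,0,-0.2,-0.1],[-3.6,0,-0.2,-0.1],[-3.6,0,-0.2,-0.1],[-3.6,0,-0.2,-0.1],[-3.6,0,-0.2,-0.1],[-3.6,0,-0.2,-0.1],[-3.6,0,-0.2,-0.1],[-3.6,0,-0.2,-0.1],[-3.6,0,-0.2,-0.1],[-3.6,0,-0.2,-0.1]]}}

```text
t: 9.73
ee_pos: [522.1, 54.5, 75.2]
orientation: [-0.826, -1.671, 1.672]
ft_force: [-2.0, 1.2, 0.4]
width: 0.6
```

```bash
python3 -c "
from h import *;st();nut(4)"
```

```text
t 9.7333 tcp [522.1  54.5  75.2] nut in tool [  0.4   0.1 -35.4] zdir -142.6 F tool [ 2.2 -0.4  0.8] j [ 0.08  0.53  1.94  0.    0.67 -2.14] w 0.6 ydir [-0.  0. -1.]
line az 306.0 joint mod 2pi 2.51
[67, 59, 43, 29, 18, 14, 11, 10, 10, 10, 11, 11, 12, 13, 13, 13, 12, 11, 11, 11, 9, 9, 9, 10, 11, 13, 17, 20, 23, 23, 24, 32, 50, 68, 72, 64, 49, 44, 49, 60]
```

Request:
{"method": "arm_command", "body": {"targets": [[0,0,5,0],[0,0,5,0],[5.4,0,-0.3,0.12],[5.4,0,-0.3,0.12],[5.4,0,-0.3,0.12],[5.4,0,-0.3,0.12],[5.4,0,-0.3,0.12],[5.4,0,-0.3,0.12],[5.4,0,-0.3,0.12],[5.4,0,-0.3,0.12],[5.4,0,-0.3,0.12],[5.4,0,-0.3,0.12],[5.4,0,-0.3,0.12],[5.4,0,-0.3,0.12],[5.4,0,-0.3,0.12],[5.4,0,-0.3,0.12],[5.4,0,-0.3,0.12],[5.4,0,-0.3,0.12],[5.4,0,-0.3,0.12],[0,0,0,0]]}}

```text
t: 11.45
ee_pos: [542.6, 120.4, 75.3]
orientation: [-1.566, -0.137, 0.135]
ft_force: [-0.0, 0.7, 0.1]
width: 0.7
```

```bash
sed -i 's/C=np.array(\[550.,76.3\])/C=np.array([550.,77.3])/' h.py; python3 - <<'E'
from h import *;st();nut(4)
im=get_image("side")[190:240,250:320]
cv2.imwrite("pics/c3.png",cv2.resize(im,None,fx=8,fy=8,interpolation=cv2.INTER_CUBIC))
E
```

```text
t 11.45 tcp [542.6 120.4  75.3] nut in tool [ -0.1   0.3 -43.7] zdir 99.9 F tool [ 0.1 -0.1  0.7] j [ 0.2   0.56  1.87 -0.    0.7   0.02] w 0.7 ydir [ 0.001  0.    -1.   ]
line az 293.0 joint mod 2pi 2.28
[24, 24, 23, 22, 22, 22, 23, 23, 23, 22, 20, 18, 18, 15, 16, 18, 18, 17, 17, 17, 15, 15, 15, 16, 18, 20, 24, 28, 35, 41, 45, 51, 63, 71, 56, 33, 23, 22, 22, 23]
```

View pics/c3.png

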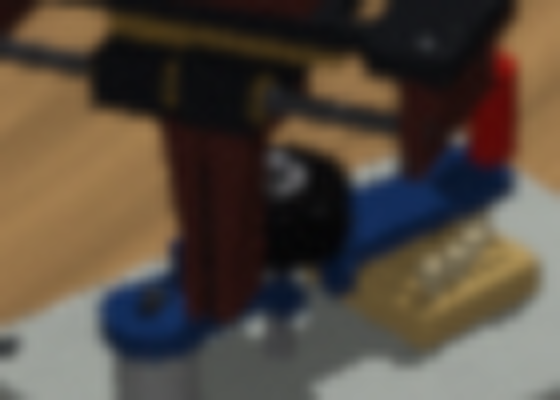

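The fingers hide the left half of the nut here. The line isn't in the visible right half, so I continue the return orbit.

Request:
{"method": "arm_command", "body": {"targets": [[5.3,0,-0.3,0.12],[5.3,0,-0.3,0.12],[5.3,0,-0.3,0.12],[5.3,0,-0.3,0.12],[5.3,0,-0.3,0.12],[5.3,0,-0.3,0.12],[5.3,0,-0.3,0.12],[5.3,0,-0.3,0.12],[5.3,0,-0.3,0.12],[5.3,0,-0.3,0.12],[5.3,0,-0.3,0.12],[5.3,0,-0.3,0.12],[5.3,0,-0.3,0.12],[5.3,0,-0.3,0.12],[5.3,0,-0.3,0.12],[5.3,0,-0.3,0.12],[5.3,0,-0.3,0.12],[5.3,0,-0.3,0.12],[0,0,0,0]]}}

```text
t: 13.13
ee_pos: [589.5, 58.4, 75.0]
orientation: [-0.986, 1.507, -1.506]
ft_force: [0.9, 0.3, -0.5]
width: 0.6
```

```bash
python3 - <<'E'
from h import *;st();nut(4)
E
```

```text
t 13.1333 tcp [589.5  58.4  75. ] nut in tool [ -1.5   0.  -43.8] zdir -23.6 F tool [-0.6  0.5  0.7] j [ 0.08  0.6   1.79 -0.    0.75  2.06] w 0.6 ydir [-0.001 -0.    -1.   ]
line az 358.0 joint mod 2pi 3.41
[84, 64, 42, 23, 15, 11, 8, 7, 7, 8, 9, 11, 12, 15, 15, 16, 13, 12, 12, 11, 10, 9, 8, 10, 12, 13, 16, 18, 24, 28, 32, 34, 41, 49, 50, 44, 33, 31, 50, 77]
```

Request:
{"method": "arm_command", "body": {"targets": [[-1.5,0,-3,0],[0,0,-3,0],[0,0,-1.5,0],[0,0,-0.8,0],[-3.6,0,-0.2,-0.1],[-3.6,0,-0.2,-0.1],[-3.6,0,-0.2,-0.1],[-3.6,0,-0.2,-0.1],[-3.6,0,-0.2,-0.1],[-3.6,0,-0.2,-0.1],[-3.6,0,-0.2,-0.1],[-3.6,0,-0.2,-0.1]]}}

```text
t: 14.18
ee_pos: [583.8, 92.3, 75.4]
orientation: [-1.371, 0.911, -0.912]
ft_force: [1.6, -0.9, 0.3]
width: 0.6
```

```bash
python3 - <<'E'
from h import *;st();nut(4)
E
```

```text
t 14.1833 tcp [583.8  92.3  75.4] nut in tool [  0.7   0.3 -37. ] zdir 22.8 F tool [ 1.5 -0.3  1.2] j [ 0.14  0.6   1.79 -0.    0.75  1.31] w 0.6 ydir [ 0.001 -0.    -1.   ]
line az 32.0 joint mod 2pi 4.0
[49, 64, 76, 93, 91, 79, 58, 37, 22, 16, 15, 14, 15, 14, 14, 15, 16, 17, 17, 16, 15, 15, 15, 15, 17, 19, 24, 28, 34, 38, 41, 50, 63, 76, 76, 63, 50, 42, 41, 43]
```

Request:
{"method": "arm_command", "body": {"targets": [[0,0,-0.7,0],[0,0,-0.7,0],[-3.6,0,-0.2,-0.1],[-3.6,0,-0.2,-0.1],[-3.6,0,-0.2,-0.1],[-3.6,0,-0.2,-0.1],[-3.6,0,-0.2,-0.1],[-3.6,0,-0.2,-0.1],[-3.6,0,-0.2,-0.1],[-3.6,0,-0.2,-0.1],[-3.6,0,-0.2,-0.1],[-3.6,0,-0.2,-0.1]]}}

```text
t: 15.23
ee_pos: [556.0, 113.3, 75.6]
orientation: [-1.566, 0.138, -0.141]
ft_force: [2.3, 1.8, 1.6]
width: 0.4
```

```bash
python3 - <<'E'
from h import *;st();nut(5)
E
```

```text
t 15.2333 tcp [556.  113.3  75.6] nut in tool [  0.5   0.6 -36.5] zdir 79.8 F tool [ 1.9 -1.6  2.2] j [0.18 0.58 1.85 0.   0.72 0.36] w 0.4 ydir [ 0.002  0.    -1.   ]
line az 98.0 joint mod 2pi 5.16
[26, 25, 24, 23, 23, 23, 24, 27, 37, 58, 93, 111, 87, 43, 21, 16, 17, 17, 16, 14, 14, 14, 16, 19, 21, 22, 23, 23, 24, 26, 29, 37, 53, 70, 76, 64, 48, 36, 31, 28]
```

Request:
{"method": "arm_command", "body": {"targets": [[0,0,-0.6,0],[-3.6,0,-0.2,-0.1],[-3.6,0,-0.2,-0.1],[-3.6,0,-0.2,-0.1],[-3.6,0,-0.2,-0.1],[-3.6,0,-0.2,-0.1],[-3.6,0,-0.2,-0.1],[-3.6,0,-0.2,-0.1],[-3.6,0,-0.2,-0.1],[-3.6,0,-0.2,-0.1],[-3.6,0,-0.2,-0.1],[-3.6,0,-0.2,-0.1],[-3.6,0,-0.2,-0.1]]}}

```text
t: 16.37
ee_pos: [517.2, 95.3, 74.8]
orientation: [-1.42, -0.793, 0.796]
ft_force: [0.8, -0.4, 0.5]
width: 0.3
```

```bash
python3 - <<'E'
from h import *;st();nut(6.3)
E
```

```text
t 16.3667 tcp [517.2  95.3  74.8] nut in tool [  1.9  -0.3 -37.4] zdir 148.4 F tool [ 0.1 -0.5 -0.8] j [ 0.16  0.54  1.94 -0.    0.67 -0.86] w 0.3 ydir [-0.002 -0.    -1.   ]
line az 310.0 joint mod 2pi 2.58
[30, 26, 22, 18, 15, 14, 13, 13, 13, 13, 15, 16, 17, 17, 19, 23, 25, 23, 22, 22, 23, 23, 23, 23, 23, 23, 24, 24, 24, 23, 22, 24, 34, 55, 66, 60, 51, 42, 37, 34]
```

Request:
{"method": "arm_command", "body": {"targets": [[0,0,-1,-0.05],[0,0,-1,0],[0,0,-0.7,0],[-3.6,0,-0.2,-0.1],[-3.6,0,-0.2,-0.1],[-3.6,0,-0.2,-0.1],[-3.6,0,-0.2,-0.1],[-3.6,0,-0.2,-0.1],[-3.6,0,-0.2,-0.1]]}}

```text
t: 17.17
ee_pos: [514.1, 73.4, 74.7]
orientation: [-1.157, -1.278, 1.283]
ft_force: [-5.3, 2.3, 3.6]
width: 0.1
```

```bash
python3 - <<'E'
from h import *;st();nut(6.3)
E
```

```text
t 17.1667 tcp [514.1  73.4  74.7] nut in tool [  0.3  -0.5 -36.1] zdir -174.4 F tool [ 2.8 -3.6  5.1] j [ 0.12  0.53  1.95  0.    0.66 -1.55] w 0.1 ydir [-0.005 -0.    -1.   ]
line az 188.0 joint mod 2pi 0.45
[22, 22, 21, 19, 17, 14, 13, 13, 14, 14, 13, 12, 11, 10, 11, 10, 13, 16, 26, 41, 54, 57, 50, 42, 35, 30, 28, 26, 26, 26, 25, 25, 25, 25, 24, 25, 27, 28, 27, 24]
```

Request:
{"method": "arm_command", "body": {"targets": [[-3.6,0,-0.2,-0.1],[-3.6,0,-0.2,-0.1],[-3.6,0,-0.2,-0.1],[-3.6,0,-0.2,-0.1],[-3.6,0,-0.2,-0.1],[-3.6,0,-0.2,-0.1],[-3.6,0,-0.2,-0.1]]}}

```text
t: 17.8
ee_pos: [525.2, 50.8, 74.5]
orientation: [-0.715, -1.765, 1.769]
ft_force: [-4.2, -0.9, 0.6]
width: 0.6
```

```bash
python3 - <<'E'
from h import *;st();nut(7.4)
E
```

```text
t 17.8 tcp [525.2  50.8  74.5] nut in tool [  0.7  -0.6 -36.3] zdir -134.3 F tool [ 2.4 -0.6  3.5] j [ 0.07  0.54  1.93 -0.    0.67 -2.3 ] w 0.6 ydir [-0.005 -0.    -1.   ]
line az 225.0 joint mod 2pi 1.09
[26, 23, 21, 17, 13, 10, 8, 7, 7, 8, 8, 9, 11, 12, 11, 12, 11, 9, 9, 9, 10, 16, 29, 44, 61, 65, 57, 48, 37, 32, 34, 36, 38, 43, 42, 39, 37, 34, 32, 28]
```

Request:
{"method": "arm_command", "body": {"targets": [[0,0,5,0],[0,0,4,0],[5.4,0,-0.3,0.12],[5.4,0,-0.3,0.12],[5.4,0,-0.3,0.12],[5.4,0,-0.3,0.12],[5.4,0,-0.3,0.12],[5.4,0,-0.3,0.12],[5.4,0,-0.3,0.12],[5.4,0,-0.3,0.12],[5.4,0,-0.3,0.12],[5.4,0,-0.3,0.12],[5.4,0,-0.3,0.12],[5.4,0,-0.3,0.12],[5.4,0,-0.3,0.12],[5.4,0,-0.3,0.12],[5.4,0,-0.3,0.12],[5.4,0,-0.3,0.12],[5.4,0,-0.3,0.12],[5.4,0,-0.3,0.12]]}}

```text
t: 19.52
ee_pos: [543.1, 121.5, 75.4]
orientation: [-1.565, -0.158, 0.156]
ft_force: [-0.7, -0.1, 0.2]
width: 0.2
```

Request:
{"method": "arm_command", "body": {"targets": [[5.3,0,-0.3,0.12],[5.3,0,-0.3,0.12],[5.3,0,-0.3,0.12],[5.3,0,-0.3,0.12],[5.3,0,-0.3,0.12],[5.3,0,-0.3,0.12],[5.3,0,-0.3,0.12],[5.3,0,-0.3,0.12],[5.3,0,-0.3,0.12],[5.3,0,-0.3,0.12],[5.3,0,-0.3,0.12],[5.3,0,-0.3,0.12],[5.3,0,-0.3,0.12],[5.3,0,-0.3,0.12],[5.3,0,-0.3,0.12],[5.3,0,-0.3,0.12],[5.3,0,-0.3,0.12],[5.3,0,-0.3,0.12],[5.3,0,-0.3,0.12],[0,0,0,0]]}}

```text
t: 21.18
ee_pos: [590.7, 56.2, 75.2]
orientation: [-0.924, 1.573, -1.573]
ft_force: [-0.3, -0.1, 0.0]
width: 0.5
```

```bash
python3 - <<'E'
from h import *;st();nut(7.4)
E
```

```text
t 21.1833 tcp [590.7  56.2  75.2] nut in tool [  1.4   0.2 -45.8] zdir -29.1 F tool [ 0.3 -0.  -0.2] j [ 0.07  0.6   1.79 -0.    0.75  2.15] w 0.5 ydir [ 0. -0. -1.]
line az 226.0 joint mod 2pi 1.12
[15, 13, 12, 10, 9, 8, 8, 7, 7, 7, 8, 10, 12, 14, 14, 14, 12, 11, 9, 9, 10, 15, 28, 42, 58, 62, 57, 48, 37, 32, 30, 34, 39, 43, 42, 37, 28, 20, 17, 16]
```

Request:
{"method": "arm_command", "body": {"targets": [[1.4,0,-4,0],[0,0,-4,0],[0,0,-1.5,0],[0,0,-0.8,0],[-3.6,0,-0.2,-0.1],[-3.6,0,-0.2,-0.1],[-3.6,0,-0.2,-0.1],[-3.6,0,-0.2,-0.1],[-3.6,0,-0.2,-0.1],[-3.6,0,-0.2,-0.1]]}}

```text
t: 22.07
ee_pos: [587.0, 81.9, 75.7]
orientation: [-1.255, 1.127, -1.132]
ft_force: [4.6, -1.8, -0.5]
width: 0.6
```

```bash
python3 - <<'E'
from h import *;st();nut(7.9)
E
```

```text
t 22.0667 tcp [587.   81.9  75.7] nut in tool [  0.6   0.6 -37.3] zdir 6.1 F tool [2.3 0.5 4.4] j [ 0.12  0.6   1.79 -0.    0.74  1.58] w 0.6 ydir [ 0.004 -0.    -1.   ]
line az 260.0 joint mod 2pi 1.71
[19, 13, 11, 10, 10, 10, 11, 12, 12, 13, 14, 15, 16, 16, 17, 17, 16, 16, 15, 15, 15, 15, 15, 17, 20, 30, 47, 76, 106, 112, 90, 69, 62, 64, 62, 54, 45, 42, 36, 27]
```

Request:
{"method": "arm_command", "body": {"targets": [[0,0,-0.4,0],[-3.6,0,-0.2,-0.1],[-3.6,0,-0.2,-0.1],[-3.6,0,-0.2,-0.1],[-3.6,0,-0.2,-0.1],[-3.6,0,-0.2,-0.1],[-3.6,0,-0.3,-0.1],[-3.6,0,-0.2,-0.1],[-3.6,0,-0.3,-0.1],[-3.6,0,-0.2,-0.1],[-3.6,0,-0.3,-0.1],[-3.6,0,-0.2,-0.1],[-3.6,0,-0.3,-0.1]]}}

```text
t: 23.2
ee_pos: [559.3, 113.2, 75.9]
orientation: [-1.559, 0.208, -0.212]
ft_force: [2.6, 2.2, 1.9]
width: 0.3
```

```bash
python3 - <<'E'
from h import *;st();nut(9)
E
```

```text
t 23.2 tcp [559.3 113.2  75.9] nut in tool [  0.5   0.8 -37.1] zdir 74.7 F tool [ 1.9 -1.9  2.8] j [0.18 0.58 1.84 0.   0.72 0.45] w 0.3 ydir [ 0.003  0.001 -1.   ]
line az 325.0 joint mod 2pi 2.85
[26, 24, 23, 22, 22, 22, 22, 21, 21, 19, 15, 13, 12, 12, 12, 12, 11, 11, 12, 12, 13, 13, 14, 16, 18, 20, 21, 22, 22, 23, 24, 26, 25, 24, 29, 59, 87, 70, 42, 30]
```

Request:
{"method": "arm_command", "body": {"targets": [[0,0,-0.6,0],[-3.5,0,-0.3,-0.1],[-3.5,0,-0.3,-0.1],[-3.5,0,-0.3,-0.1],[-3.5,0,-0.3,-0.1],[-3.5,0,-0.3,-0.1],[-3.5,0,-0.3,-0.1],[-3.5,0,-0.3,-0.1],[-3.5,0,-0.3,-0.1],[-3.5,0,-0.3,-0.1],[-3.5,0,-0.3,-0.1],[-3.5,0,-0.3,-0.1],[-3.5,0,-0.3,-0.1]]}}

```text
t: 24.33
ee_pos: [519.9, 97.9, 75.0]
orientation: [-1.445, -0.724, 0.727]
ft_force: [-1.7, 2.0, 0.1]
width: 0.9
```

```bash
python3 - <<'E'
from h import *;st();nut(10)
E
```

```text
t 24.3333 tcp [519.9  97.9  75. ] nut in tool [  1.5  -0.  -36.5] zdir 143.3 F tool [ 0.6 -0.1  2.5] j [ 0.16  0.54  1.93  0.    0.67 -0.77] w 0.9 ydir [-0.002  0.    -1.   ]
line az 20.0 joint mod 2pi 3.79
[67, 84, 92, 94, 76, 53, 34, 20, 15, 13, 14, 16, 16, 17, 17, 19, 20, 23, 23, 23, 22, 21, 21, 21, 21, 21, 21, 21, 23, 24, 24, 23, 22, 24, 32, 39, 44, 46, 50, 57]
```

10.07 rad, still in contact.

Request:
{"method": "arm_command", "body": {"targets": [[0,0,-0.8,-0.04],[-3.6,0,-0.2,-0.1],[-3.6,0,-0.2,-0.1],[-3.6,0,-0.2,-0.1],[-3.6,0,-0.2,-0.1],[-3.6,0,-0.2,-0.1],[-3.6,0,-0.2,-0.1],[-3.6,0,-0.2,-0.1],[-3.6,0,-0.2,-0.1],[-3.6,0,-0.2,-0.1],[-3.6,0,-0.2,-0.1],[-3.6,0,-0.2,-0.1],[-3.6,0,-0.2,-0.1],[-3.6,0,-0.2,-0.1],[-3.6,0,-0.2,-0.1]]}}

```text
t: 25.63
ee_pos: [525.2, 50.5, 74.7]
orientation: [-0.717, -1.766, 1.768]
ft_force: [-1.3, 0.0, -0.1]
width: 0.5
```

```bash
python3 - <<'E'
from h import *;st();nut(11)
E
```

```text
t 25.6333 tcp [525.2  50.5  74.7] nut in tool [  0.9  -0.4 -36.5] zdir -134.3 F tool [0.9 0.1 0.9] j [ 0.07  0.54  1.93 -0.    0.67 -2.29] w 0.5 ydir [-0.003 -0.    -1.   ]
line az 89.0 joint mod 2pi 5.0
[22, 20, 16, 15, 13, 11, 12, 19, 34, 55, 64, 51, 28, 14, 10, 10, 10, 10, 10, 9, 9, 8, 8, 7, 8, 11, 15, 19, 25, 28, 31, 33, 33, 34, 34, 37, 36, 34, 29, 26]
```

Request:
{"method": "arm_command", "body": {"targets": [[0,0,5,0],[0,0,4,0],[5.4,0,-0.3,0.12],[5.4,0,-0.3,0.12],[5.4,0,-0.3,0.12],[5.4,0,-0.3,0.12],[5.4,0,-0.3,0.12],[5.4,0,-0.3,0.12],[5.4,0,-0.3,0.12],[5.4,0,-0.3,0.12],[5.4,0,-0.3,0.12],[5.4,0,-0.3,0.12],[5.4,0,-0.3,0.12],[5.4,0,-0.3,0.12],[0,0,0,0]]}}

```text
t: 26.93
ee_pos: [515.6, 104.1, 75.3]
orientation: [-1.449, -0.72, 0.719]
ft_force: [0.1, -0.5, 0.9]
width: 0.3
```

```bash
python3 - <<'E'
from h import *;st();nut(11)
E
```

```text
t 26.9333 tcp [515.6 104.1  75.3] nut in tool [ -0.5   0.3 -43.6] zdir 142.8 F tool [-0.4 -0.9 -0.4] j [ 0.18  0.53  1.94  0.    0.67 -0.75] w 0.3 ydir [ 0.001  0.    -1.   ]
line az 88.0 joint mod 2pi 4.99
[27, 23, 19, 19, 18, 18, 23, 38, 67, 103, 117, 89, 46, 22, 17, 18, 21, 23, 24, 23, 22, 21, 21, 21, 21, 21, 22, 23, 23, 24, 24, 22, 21, 20, 24, 30, 37, 40, 36, 32]
```

Request:
{"method": "arm_command", "body": {"targets": [[-0.5,0,-4,0],[0,0,-2.5,0],[0,0,-1.6,0],[-3.6,0,-0.2,-0.1],[-3.6,0,-0.2,-0.1],[-3.6,0,-0.2,-0.1],[-3.6,0,-0.2,-0.1],[-3.6,0,-0.2,-0.1],[-3.6,0,-0.2,-0.1],[-3.6,0,-0.2,-0.1],[-3.6,0,-0.2,-0.1],[-3.6,0,-0.2,-0.1],[-3.6,0,-0.2,-0.1],[-3.6,0,-0.2,-0.1],[-3.6,0,-0.2,-0.1],[-3.6,0,-0.2,-0.1]]}}

```text
t: 28.32
ee_pos: [521.8, 54.1, 75.1]
orientation: [-0.817, -1.679, 1.68]
ft_force: [-2.5, 0.6, 0.9]
width: 0.5
```

```bash
python3 - <<'E'
from h import *;st();nut(12.3)
E
```

```text
t 28.3167 tcp [521.8  54.1  75.1] nut in tool [  0.9   0.1 -36.4] zdir -141.9 F tool [ 2.  -0.9  1.6] j [ 0.08  0.53  1.94 -0.    0.67 -2.15] w 0.5 ydir [-0.001 -0.    -1.   ]
line az 147.0 joint mod 2pi 6.01
[23, 21, 17, 14, 11, 9, 8, 7, 7, 8, 8, 9, 10, 11, 22, 48, 69, 63, 37, 18, 11, 8, 7, 7, 8, 11, 13, 15, 18, 21, 26, 33, 42, 47, 48, 46, 39, 35, 30, 27]
```

Nut is at 12.29 rad, 0.28 short of two full turns and in band. Now I retract and line up for the knob.

Request:
{"method": "arm_command", "body": {"targets": [[0,0,5,0],[0,0,10,0],[0,0,15,0],[0,0,0,0.12],[0,0,0,0.12],[0,0,0,0.12],[0,0,0,0.12],[0,0,0,0.1],[0,0,0,0]]}}

```text
t: 29.12
ee_pos: [497.6, 36.0, 75.2]
orientation: [-1.173, -1.263, 1.263]
ft_force: [0.5, -0.0, -0.1]
width: 0.0
```

```bash
cat >> h.py <<'E'
def knob():
    piv=np.array([565.2,124.9]); o=get_obs(); M=rot(o["orientation"]); p=np.array(o["ee_pos"])
    for th in np.arange(0,1.01,.1):
        a=th+YAW-np.pi/2; k=piv+145*np.array([np.cos(a),np.sin(a)]); print(round(th,1),k.round(1),(M.T@np.r_[k-p[:2],78-p[2]]).round(1))
E
python3 - <<'E'
from h import *;st();nut(12.3);knob()
for c in("top","side"): print([(d["at"],d["conf"],at_z(c,d["at"],70).round(0)) for d in tip_of(c,"clamp_knob")[:2]])
out=[]
for c,x0,y0 in(("top",240,140),("side",225,165)):
    out.append(cv2.resize(get_image(c)[y0:y0+90,x0:x0+130],None,fx=3,fy=3,interpolation=cv2.INTER_CUBIC))
cv2.imwrite("pics/c4.png",np.hstack(out))
E
```

```text
t 29.1167 tcp [497.6  36.   75.2] nut in tool [ 37.4   0.2 -55.3] zdir -175.8 F tool [-0.1  0.1 -0.5] j [ 0.05  0.51  2.   -0.    0.63 -1.6 ] w 0.0 ydir [-0. -0. -1.]
line az 147.0 joint mod 2pi 6.02
[28, 26, 23, 20, 16, 14, 13, 13, 14, 15, 16, 17, 18, 19, 37, 82, 126, 118, 71, 35, 19, 15, 14, 15, 17, 20, 23, 29, 34, 40, 45, 47, 51, 55, 54, 53, 47, 42, 37, 33]
0.0 [521.2 -13.3] [-51.   -2.8 -19.5]
0.1 [535.3 -17. ] [-55.8  -2.8 -33.2]
0.2 [549.6 -19.3] [-59.2  -2.8 -47.3]
0.3 [564.  -20.1] [-61.2  -2.8 -61.6]
0.4 [578.5 -19.5] [-61.7  -2.8 -76.1]
0.5 [592.9 -17.4] [-60.8  -2.8 -90.6]
0.6 [606.9 -14. ] [ -58.4   -2.8 -104.9]
0.7 [620.6  -9.1] [ -54.7   -2.8 -118.9]
0.8 [633.7  -2.9] [ -49.5   -2.8 -132.4]
0.9 [646.1   4.6] [ -43.1   -2.8 -145.4]
1.0 [657.7  13.3] [ -35.3   -2.8 -157.7]
[([322.4, 182.1], 0.51, array([539., -12.,  70.])), ([403.6, 139.1], 0.37, array([ 671., -267.,   70.]))]
[([312.5, 198.3], 0.6, array([531., -39.,  70.]))]
```

View pics/c4.png

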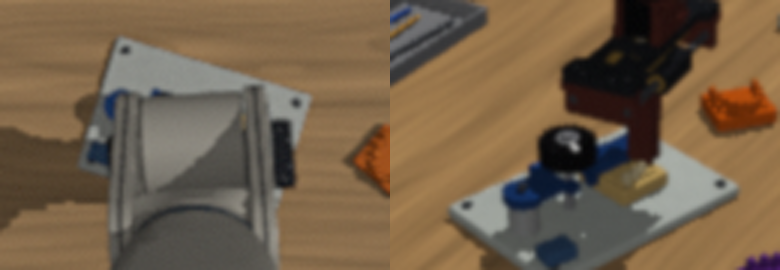

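The nut is visibly higher, and the finger stands short of the knob on the fixture's -x side. Next I go to the knob's -x side.

Request:
{"method": "arm_command", "body": {"targets": [[0,-1.5,11,0],[0,-1.5,11,0],[-17,0,0,0],[-17,0,0,0],[-17,0,0,0],[0,0,-8,0],[0,0,-6,0],[0,0,0,0]]}}

```text
t: 30.03
ee_pos: [495.7, -14.8, 78.5]
orientation: [-1.172, -1.268, 1.266]
ft_force: [-0.3, 0.4, 0.1]
width: 0.3
```

Request:
{"method": "arm_command", "body": {"targets": [[-1,0,-5,0],[-1,0,-5,0],[-1,0,-5,0],[-1,0,-5,0],[-1,0,-5,0],[0,0,0,0]]}}

```text
t: 30.53
ee_pos: [521.0, -18.2, 78.1]
orientation: [-1.171, -1.268, 1.267]
ft_force: [-0.4, 0.3, -0.6]
width: 0.4
```

```bash
python3 - <<'E'
from h import *;st();knob()
E
```

```text
t 30.5333 tcp [521.  -18.2  78.1] nut in tool [ 92.9   3.2 -36.5] zdir -175.5 F tool [0.4 0.6 0.4] j [-0.06  0.52  1.95  0.    0.67 -1.71] w 0.4 ydir [ 0.001  0.    -1.   ]
0.0 [521.2 -13.3] [ 4.9  0.1 -0.6]
0.1 [535.3 -17. ] [  0.1   0.2 -14.3]
0.2 [549.6 -19.3] [ -3.3   0.2 -28.4]
0.3 [564.  -20.1] [ -5.3   0.2 -42.8]
0.4 [578.5 -19.5] [ -5.9   0.2 -57.2]
0.5 [592.9 -17.4] [ -5.    0.2 -71.7]
0.6 [606.9 -14. ] [ -2.6   0.2 -86. ]
0.7 [620.6  -9.1] [   1.2    0.2 -100. ]
0.8 [633.7  -2.9] [   6.3    0.3 -113.6]
0.9 [646.1   4.6] [  12.8    0.3 -126.5]
1.0 [657.7  13.3] [  20.5    0.3 -138.8]
```

```bash
python3 - <<'E'
from h import *
im=get_image("side")[165:255,245:355]
cv2.imwrite("pics/c5.png",cv2.resize(im,None,fx=6,fy=6,interpolation=cv2.INTER_CUBIC))
E
```

```text
(no output)
```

View pics/c5.png

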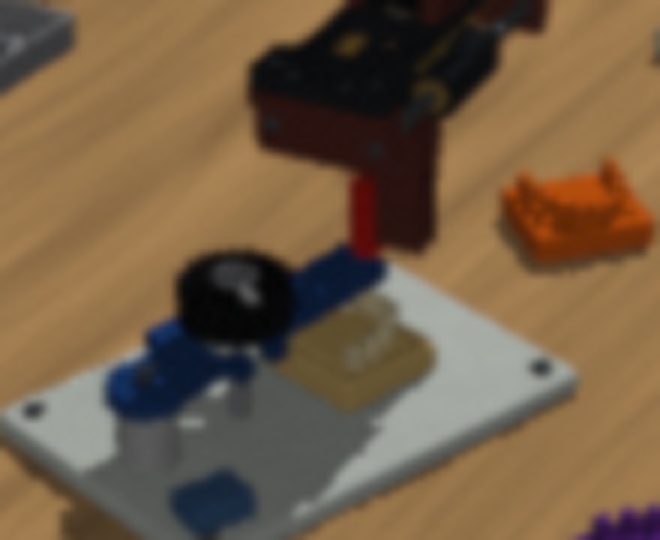

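The finger pushes the knob, the arm is swinging to +x, and the cast is unmoved. I continue along the arc.

Request:
{"method": "arm_command", "body": {"targets": [[-1,0,-5,0],[-1,0,-5,0],[-1,0,-5,0],[-1,0,-5,0],[-1,0,-5,0],[0,0,-5,0],[0,0,-5,0],[0,0,-5,0],[1,0,-5,0],[1,0,-5,0],[1,0,-5,0],[1,0,-5,0],[1,0,-5,0],[1.5,0,-5,0],[1.5,0,-5,0],[1.5,0,-5,0],[1.5,0,-5,0],[1.5,0,-5,0]]}}

```text
t: 32.08
ee_pos: [609.4, -3.3, 78.2]
orientation: [-1.171, -1.267, 1.267]
ft_force: [-1.4, -0.6, -0.2]
width: 0.5
```

```bash
python3 - <<'E'
from h import *;st()
im=get_image("side")[165:255,245:355]
cv2.imwrite("pics/c6.png",cv2.resize(im,None,fx=6,fy=6,interpolation=cv2.INTER_CUBIC))
E
```

```text
t 32.0833 tcp [609.4  -3.3  78.2] nut in tool [85.   3.2 52.8] zdir -175.5 F tool [-0.5  0.2  1.4] j [-0.02  0.62  1.75  0.    0.77 -1.68] w 0.5 ydir [-0.  0. -1.]
```

View pics/c6.png

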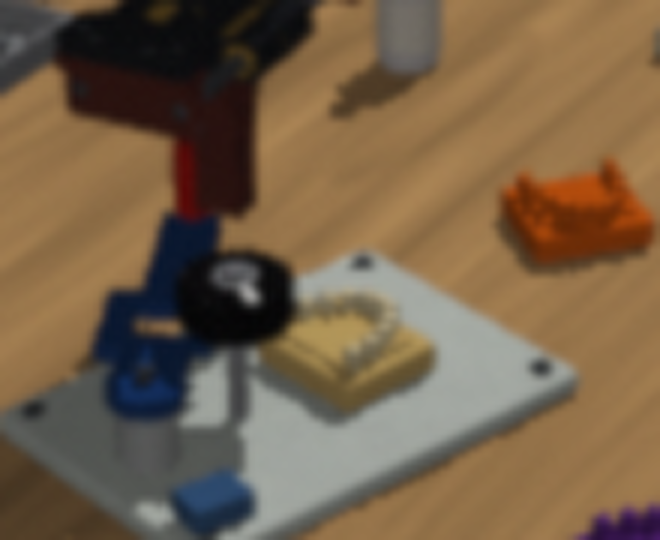

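The arm is swung well off the cast, roughly 0.8 rad. I give a little more push, then back off and lift away.

Request:
{"method": "arm_command", "body": {"targets": [[2.5,0,-4,0],[2.5,0,-4,0],[2.5,0,-3,0],[0,0,0,0],[-1,0,5,0],[-2,0,8,0],[-2,0,8,0],[0,-15,0,0],[0,-25,0,0],[0,-30,0,0],[0,-30,0,0],[0,-30,0,0],[-20,-10,10,0],[-30,0,15,0],[-30,0,15,0],[-30,0,15,0],[-30,0,15,0],[-30,0,15,0],[0,0,0,0]]}}

```text
t: 33.72
ee_pos: [524.5, -182.1, 218.2]
orientation: [-1.173, -1.263, 1.266]
ft_force: [-0.5, -1.1, -0.3]
width: 0.4
```

Request:
{"method": "arm_command", "body": {"targets": [[-30,0,15,0],[-30,0,15,0],[-30,0,15,0],[-30,0,15,0],[-30,0,15,0],[0,0,0,0],[0,0,0,0]]}}

```text
t: 34.3
ee_pos: [463.4, -334.3, 218.0]
orientation: [-1.172, -1.265, 1.265]
ft_force: [0.2, 0.9, -0.0]
width: 0.2
```

```bash
python3 - <<'E'
from h import *;st();nut(12.3);nut(12.3,"top")
for c in("top","side"):
    print(c,[(np.round(d["at"],1),round(d["conf"],2),at_z(c,d["at"],70).round(0)) for d in tip_of(c,"clamp_knob")[:2]])
    for n,z in(("cast_center",26),("bite_block",12),("spare_cast_center",14)): print(n,[(at_z(c,d["at"],z).round(0).tolist()) for d in tip_of(c,n)[:3]])
im=get_image("top")[140:230,240:350]
cv2.imwrite("pics/c7.png",cv2.resize(im,None,fx=6,fy=6,interpolation=cv2.INTER_CUBIC))
E
```

```text
t 34.3 tcp [ 463.4 -334.3  218. ] nut in tool [ 403.7  143.2 -117.5] zdir -175.7 F tool [ 0.9  0.  -0.2] j [-0.65  0.37  1.77  0.    1.   -2.29] w 0.2 ydir [-0.  0. -1.]
line az 147.0 joint mod 2pi 6.02
[22, 19, 16, 15, 14, 13, 12, 13, 13, 14, 16, 17, 18, 20, 37, 81, 125, 118, 72, 36, 20, 16, 15, 16, 17, 20, 23, 28, 34, 39, 44, 46, 51, 54, 53, 52, 46, 41, 35, 28]
line az 148.0 joint mod 2pi 6.03
[26, 26, 24, 21, 19, 20, 20, 19, 22, 26, 26, 25, 23, 29, 48, 85, 118, 116, 81, 44, 28, 22, 22, 23, 25, 25, 26, 27, 29, 30, 29, 30, 32, 33, 31, 29, 32, 32, 30, 27]
top [(array([315.6, 146.6]), 0.92, array([650.,   8.,  70.]))]
cast_center [[346.0, 78.0, 26.0], [527.0, 18.0, 26.0], [509.0, -163.0, 26.0]]
bite_block [[517.0, 19.0, 12.0], [518.0, 144.0, 12.0], [686.0, 324.0, 12.0]]
spare_cast_center [[514.0, -380.0, 14.0]]
side [(array([273.5, 189.8]), 0.59, array([651., -24.,  70.]))]
cast_center [[496.0, -161.0, 26.0], [325.0, 102.0, 26.0], [692.0, -77.0, 26.0]]
bite_block [[516.0, 160.0, 12.0]]
spare_cast_center [[510.0, -392.0, 14.0]]
```

View pics/c7.png

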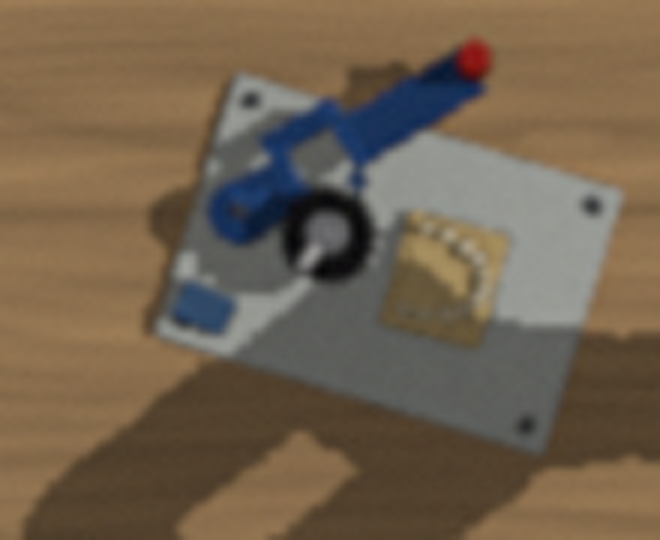

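The arm is open by about 0.9 rad, with the knob near (648, 6). The white line reads 12.3 rad in both cameras, and the cast and bite block are where they were. Nothing is touching the robot, so I hand the job in.

```bash
python3 -c "
from workcell import *;print(close_job())"
```

```text
the job is handed in; nothing more can be done
None
```

The cast is free and still lying in place. I rolled the shut fingertips anticlockwise round the nut's rim in four sweeps, then pushed the red knob along its arc and backed off. I handed the job in at about 35 s of the 67 s allowed; no verdict was reported.

**Last checks:**
- **Nut:** The white line puts it at about 12.3 rad in both cameras. That is 0.27 rad short of two full turns and inside the 10.99 to 14.15 band.
- **Clamp arm:** It is about 0.9 rad open and clear of the cast.
- **Cast and bystanders:** The cast and bite block are at their original pixels in the top view. The detector puts the spare cast within about 7 mm of its first reading in the top view. In the side view the two readings differ by about 24 mm, which I put down to detector error, because the arm never worked near it. I did not re-measure the other bystanders.
- **Forces:** Readings at the end of each move call stayed at about 7 N or less, and the robot touched nothing at the end.

**What disagreed:**
- The nut slipped a little where contact was light, so I added a short fourth sweep.
- The network's point finder was several mm off on the fixture, so I fitted its pose from the plate corners instead.
- In the last check the bite-block detector's best guess in the top view landed on the cast, and its second guess was correct.
- The side detector placed the knob about 30 mm off in y from the top view's reading. I trusted the top picture.

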